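Park the humidity probe, then crack a stuck dry-box lid and hold it ajar

ROBOT

A 6-joint arm with a two-finger parallel gripper is mounted at the origin on the work surface. World frame = base frame: x ahead of the robot, y to its left, z up, the work surface at z = 0. Lengths are in mm, angles in degrees, forces in N, time in s.
With the tool pointing down it reaches from about 300 to 775 mm from the base axis. Payload 14.6 kg.
Tool frame: the origin (TCP) lies midway between the tips of the shut fingers; the grasp point (between the pads) lies 19 mm behind it; z points along the fingers, y is the direction in which the jaws open and shut (so a half turn about z gives the same grasp; the last joint's range is limited). The gripper opens to 85 mm and grips with 20 to 120 N. Pads are 22 mm wide; open, the fingers measure 114 mm over their backs; the gripper's body (76 mm by 85 mm) begins 54 mm behind the grasp point. The pads swing forward as they close: fully open they stand 13 mm farther back than shut.
Start: joints at [60.298, 17.183, 87.147, -0, 75.671, -3.816], TCP at [240.118, 494.806, 231.281] pointing down, gripper open.
Joint ranges: [-173.82, 173.82], [-45.26, 126.66], [13.44, 144.39], [-59.66, 239.66], [0, 175.72], [-146.38, 146.38]. Speed limits (degrees/s): [127.2, 127.2, 147.25, 180, 180, 180].

INTERFACE

Orientations are given as a 3x3 rotation matrix whose columns are the frame's x, y, z axes.
In Python, from station import ctrl, imaging, ticket gives the robot as it stands.
- The arm moves only by the tool jog_arm, never from a script. Its arguments are lists of equal length, an entry for each row: "delta_pos": the shift along the tool's x, y, z in mm, a list of three; "rotation": the turn, a rotation vector about the tool's x, y, z in degrees, a list of three; "gripper": the opening, from 0 (shut) to 1 (fully open). In form: {"delta_pos": [[x, y, z], ...], "rotation": [[ax, ay, az], ...], "gripper": [gripper, ...]}. A call has 1 to 12 rows; each row is the pose to reach, as a shift and turn from the pose commanded when the call began, along the tool's axes at that moment; what a row does not reach only later rows make up. A row lasts 1/10 s, in which the tool goes at most 50 mm and 8.59 degrees, less where a joint would pass 70% of its speed; a pose out of reach is approached as far as the arm can. A call with a gripper value outside its range is refused whole. The fingers move at their own pace and stop on an object; the grip force is fixed at half the most. Time passes only in rows, so rows that repeat a pose let the fingers close. It gives the time, the measured TCP pose, the force and the opening at its end, in the units of the state.
- ctrl.get_state(): the state, without advancing time (a new reading comes with each control period).
- imaging.camera(name): name is "side" or "top" or "wrist"; returns the picture (480x640x3 uint8, red, green, blue); there is no depth.
- imaging.calibration(name): a dict with "camera_matrix" (3x3 intrinsics, pixels), "k1" (the pictures are not rectified: a ray, as slopes to the right and down, at radius r is drawn at 1 + k1 r^2 times it, then the intrinsics apply), "T" (4x4, takes a point from camera to world coordinates); the wrist camera has in their place "tool_from_camera" (4x4, takes a point from camera to tool coordinates, whose origin is the TCP and whose axes are the flange's). Camera axes: x right, y down, z forward; pixel columns grow to the right and rows downward; lengths in mm; the calibration is good to about 2 mm. A picture is of the moment at which its call begins: read the wrist's pose just before it. calibration takes no time and is no camera call.
- ticket.close_job(): hands the job in, once; it reports no verdict.
The state is a dict: "t": time; "q": joint angles; "qd": joint speeds; "effort": joint torques, N m; "eef_pos": TCP position; "eef_rot": TCP orientation; "force": force on the tool from outside, world axes, zero at the start; "moment": the same for the moment, N m; "width": finger opening in mm.
Only numpy, scipy, OpenCV 4.12 (cv2) and the standard library are available. Lean on these libraries where they do the work, as an engineer would, in place of code of your own. Each camera call takes 0.05 s, during which the arm holds its last target. There are 200 camera calls.

TASK

A blood-test card has to go into the dry box with as little damp air as possible. Take the humidity probe that was left lying on the box's lid, press it down into the two clips of its bench rest until both sprung jaws have snapped shut over it, and let it go; only then take the lid by its bow handle, break it free of its sticky rubber seal without flinging it up (never more than 4 cm), and finish while still holding it still and level by the handle, about 2 cm straight above its shut place and clear of the box. Leave the other things on the bench as they stand.

Things in the scene. Friction and masses are not known exactly. Their poses are not given: they have to be found in the camera images.
- probe_mid (a point): Middle of the humidity probe, on its axis: a straight steel stick, 12 mm thick, 170 mm long, 90 g, along its own x axis. Two black hexagonal collars (7 mm long, 15 mm across flats, centred 69 mm either side of the middle) stop it rolling; at the start it lies on them on the closed lid's flat top, its axis 7.5 mm above the lid, behind the handle. It may go in either way round.
- rest_seat (a point): Where the probe's middle belongs in the bench rest: 55 mm above the bench, half-way between two aluminium fork clips (centred 45 mm either side along its x axis, each 14 mm wide) on a fixed grey base plate (190 x 85 x 10 mm). The seated probe lies level along x on the clips' flat posts, between an upright prong at +y (rising 23 mm above the probe's axis) and a sprung jaw at -y.
- jaw_a (a joint): Sprung jaw of the rest's clip at -x, a steel leaf with a round white nose over the clip's mouth: 0 rad shut (also with the probe seated under it), up to about 0.05 as the probe passes; its spring shuts it. A level probe pushed straight down over the seat moves both jaws aside at 5 to 10 N in all; then they snap back over it.
- jaw_b (a joint): The same for the clip at the rest's +x side.
- lid_grip (a point): Centre of the grip bar of the bow handle in the middle of the dry box's lift-off lid: a round steel bar, 10 mm thick, 90 mm long along its own y axis (legs 45 to 50 mm either side), 35 mm above the lid's flat top (248 x 208 mm, about 0.5 kg); z up. A rubber lip seal holds the lid until the bar is pulled up with 15 to 22 N, weight included, and lets go within the first 10 mm of lift.
- dry_box: The dry box, fixed to the bench: clear walls, 240 mm deep (its x) and 200 wide (its y), rim 105 mm above the bench; origin under its centre. Shut, the grip bar is centred over it, 150 mm above the bench (lid top at 115 mm). The lid's plug reaches 12 mm down inside the rim. Up to 9 mm of lift the popped lid can still rest on the seal; higher up only the hand carries it (5 N).
- plate: White plate with wells, 130 x 190 x 6 mm, a bystander; origin under its centre.
- drop_a: White dropper bottle, 26 mm in diameter, 68 mm high, a bystander; origin under its centre.
- drop_b: A second such dropper bottle, a bystander.
- drop_c: A third such dropper bottle, a bystander.
- marker: Marker pen, 120 mm long, 11 mm thick, white with a black cap, lying on the bench along its own x axis, a bystander; origin under its centre.
- tube_cap: Small tube stopper, 17 mm in diameter, 22 mm high, a bystander; origin under its centre.
- carton: Small paper carton, 90 x 60 x 50 mm, a bystander; origin under its centre.
There are look-alikes about, which are no part of the job. Leave any pink or yellow look-alike of the part that bears rest_seat alone. Leave any blue or turquoise look-alike of the part that bears probe_mid alone.

How it is judged (in metres and radians):
On the way, in this order (a step that is already met when the one before it is completed fails the run):
1. the probe sits in both clips of its rest, the jaws shut over it, and has been let go (horizontal distance between probe_mid and rest_seat below 0.018 m and z of probe_mid in the frame of rest_seat between -0.003 and 0.003 m and angle between the x axis of probe_mid and the x axis of rest_seat, either way round below 0.06 rad and value of joint each of jaw_a, jaw_b below 0.025 rad and contact force between the fingers and probe below 0.05 N), for 0.3 s.
2. the lid is broken free of its seal, held by its handle (z of lid_grip in the frame of dry_box above 0.161 m and contact force between the fingers and lid above 0.5 N), for 0.2 s.
At the end, for the whole second after the job is handed in: Probe in both clips (middle within 18 mm of the seat's, 3 mm in height, 0.06 rad in line), jaws shut, not touched; the fingers alone hold the lid still and level (0.15 rad), 11 to 33 mm above its shut height, within 25 mm sideways, touching neither box nor seal (all of step 1 and all of step 2 and z of lid_grip in the frame of dry_box below 0.183 m and horizontal distance between lid_grip and dry_box below 0.025 m and angle between lid_grip's own z axis and vertical below 0.15 rad and contact force between lid and dry_box below 0.2 N and linear speed of lid below 0.02 m/s); the arm keeps its last pose, push and grip.
It fails at once if the lid is thrown open: lifted more than 5 cm off the box (z of lid_grip in the frame of dry_box above 0.2 m).
It fails at once if the lid is lifted before the probe is in its rest (z of lid_grip in the frame of dry_box above 0.157 m and distance between probe_mid and rest_seat above 0.03 m).
It fails at once if a bystander is shifted by more than 3 cm (distance of any of plate, drop_a, drop_b, drop_c, marker, tube_cap, carton from where it was at the start of the episode above 0.03 m).
It also fails if it takes over 51 s, if anything falls off the work surface, if the arm or the gripper's body presses on something with over 40 N, if the wrist force passes 120 N, or if a joint passes its speed limit or range.

## Working session

There is one attempt and no reset: what is moved stays moved. The work goes in short steps, Python scripts to look and compute and a tool call to move; the robot and the scene stay as the last step left them, time stands still between calls to the robot, and variables do not carry over. Pictures are saved under pics/ and viewed, about 8 in all and at most 12, crops included, and the job is handed in when it is done.

Besides the shell and the picture viewer there is one more tool, called after "Emit:" as a command line: name --argument value ..., lists and objects as JSON in quotes. jog_arm: Moves the arm, as the interface text tells. Its arguments: {"type":"object","properties":{"delta_pos":{"type":"array"},"rotation":{"type":"array"},"gripper":{"type":"array"}},"required":["delta_pos","rotation","gripper"]}

```bash
mkdir -p pics; ls
cat > h.py <<'E'
import numpy as np, cv2
from station import ctrl, imaging, ticket
def shot(n,name):
    s=ctrl.get_state(); im=imaging.camera(n); cv2.imwrite(f'pics/{name}.png',cv2.cvtColor(im,cv2.COLOR_RGB2BGR)); return s,im
def T(n,s=None):
    c=imaging.calibration(n)
    if n!='wrist': return c,np.array(c['T'])
    W=np.eye(4);W[:3,:3]=s['eef_rot'];W[:3,3]=s['eef_pos'];return c,W@np.array(c['tool_from_camera'])
def ray(n,uv,s=None):
    c,M=T(n,s);K=np.array(c['camera_matrix']);k=c['k1']
    d=((uv[0]-K[0,2])/K[0,0],(uv[1]-K[1,2])/K[1,1]);d=np.array(d);u=d.copy()
    for _ in range(20):u=d/(1+k*(u@u))
    return M[:3,3],M[:3,:3]@np.array([u[0],u[1],1])
def onz(n,uv,z,s=None):
    o,d=ray(n,uv,s);return (o+d*(z-o[2])/d[2]).round(1)
def proj(n,p,s=None):
    c,M=T(n,s);K=np.array(c['camera_matrix']);q=np.linalg.inv(M)@np.append(p,1);u=q[:2]/q[2];u=u*(1+c['k1']*(u@u));return (K[:2,:2]@u+K[:2,2]).round(1)
E
python3 - <<'E'
from h import *
for n in('top','side'):shot(n,n+'0')
s=ctrl.get_state();print(s)
for n in('top','side','wrist'):print(imaging.calibration(n))
E
```

```text
pics
{'t': 0.1, 'q': array([ 6.02965761e+01,  1.72116849e+01,  8.71744572e+01, -1.02276363e-03,
        7.56681017e+01, -3.81467206e+00]), 'qd': array([ 0.05270789, -0.06472173, -0.09188477,  0.00057033,  0.02365558,
        0.1785644 ]), 'effort': array([ 4.63964425e-04, -5.44378066e+01, -3.62371981e+01, -8.90913361e-05,
        2.97191247e-03, -6.86510646e-06]), 'eef_pos': array([240.0481003 , 494.64535362, 230.80220374]), 'eef_rot': array([[-8.99645436e-01,  4.36620983e-01, -4.54093562e-04],
       [ 4.36621217e-01,  8.99645054e-01, -8.30903722e-04],
       [ 4.57330269e-05, -9.45785625e-04, -9.99999552e-01]]), 'force': array([0.11775967, 0.66629648, 0.32062442]), 'moment': array([ 0.02983611, -0.00329575, -0.03505206]), 'width': 85.45799402624492}
{'camera_matrix': array([[436.96554238,   0.        , 317.35116217],
       [  0.        , 436.96554238, 235.89304292],
       [  0.        ,   0.        ,   1.        ]]), 'k1': -0.0007833428389574092, 'T': array([[-1.62796306e-02, -9.79095751e-01,  2.02747341e-01,
         2.76086139e+02],
       [-9.99852357e-01,  1.48259950e-02, -8.
[... 622 characters left out ...]
631e-01, -6.17398096e-01,
         9.76271216e+02],
       [ 0.00000000e+00,  0.00000000e+00,  0.00000000e+00,
         1.00000000e+00]])}
{'camera_matrix': array([[392.58972296,   0.        , 315.0285396 ],
       [  0.        , 392.58972296, 241.88743988],
       [  0.        ,   0.        ,   1.        ]]), 'k1': 0.02440548884214648, 'tool_from_camera': array([[ 1.23109223e-03, -9.56492784e-01, -2.91753387e-01,
         7.45385480e+01],
       [ 9.99999242e-01,  1.18614303e-03,  3.30944034e-04,
        -1.26141747e+00],
       [ 2.95156660e-05, -2.91753573e-01,  9.56493519e-01,
        -1.43542065e+02],
       [ 0.00000000e+00,  0.00000000e+00,  0.00000000e+00,
         1.00000000e+00]])}
```

View pics/top0.png

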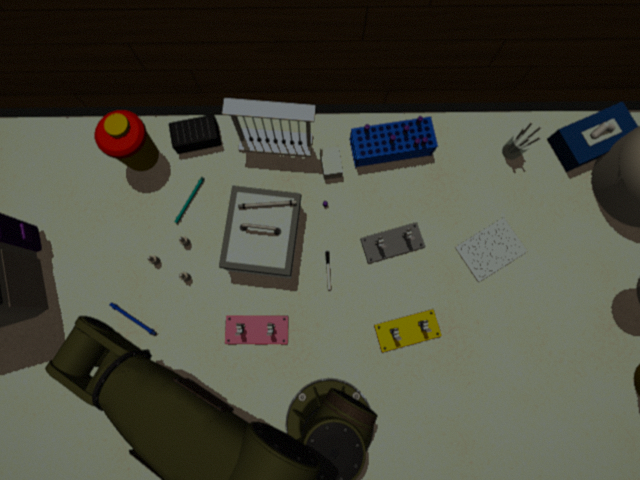

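View pics/side0.png

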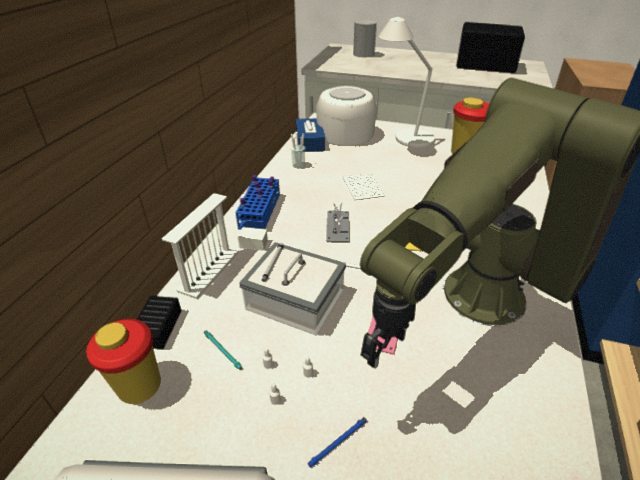

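Top view: the steel probe is on the lid at about (267,205), and the bow handle is at (260,229). The probe look-alikes are turquoise at (190,200) and blue at (133,319). There are three rests: grey (393,243), pink (257,330) and yellow (408,330). The grey rest and the steel probe on the lid fit the description. I'll confirm them in one enlarged crop and measure positions.

Run:
```python
from h import *
im=cv2.imread('pics/top0.png')
c=im[170:290,210:440]; c=cv2.convertScaleAbs(cv2.resize(c,None,fx=3.4,fy=3.4,interpolation=cv2.INTER_CUBIC),alpha=1.5);cv2.imwrite('pics/crop0.png',c)
print('probe',onz('top',(240,206.5),122),onz('top',(294,203.5),122))
print('handle',onz('top',(241,227),150),onz('top',(280,231),150))
print('rest corners',[onz('top',p,10) for p in((361,238),(417,223),(425,248),(369,263))])
print('lid corners',[onz('top',p,115) for p in((233,186),(302,192),(292,276),(220,267))])
```

```text
probe [624.  251.7 122. ] [630.8  93.3 122. ]
handle [555.8 242.8 150. ] [542.5 132.2 150. ]
rest corners [array([ 546.8, -112.3,   10. ]), array([ 592.8, -292.2,   10. ]), array([ 511.7, -312.3,   10. ]), array([ 467. , -134.3,   10. ])]
lid corners [array([689.5, 275. , 115. ]), array([667.9,  69.7, 115. ]), array([418.1, 100.5, 115. ]), array([447.2, 306.6, 115. ])]
```

View pics/crop0.png

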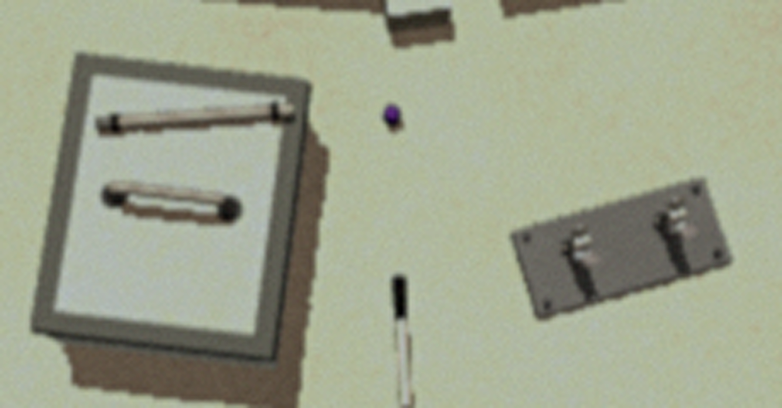

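The crop confirms it: the steel probe with black collars lies on the lid behind the bow handle, and the grey rest has two clips at crop (580,245) and (677,215). I'll hover above the probe.

Emit:
jog_arm --delta_pos '[[-490, -121, 0], [-490, -121, 0], [-490, -121, 0], [-490, -121, 0], [-490, -121, 0], [-490, -121, 0], [-490, -121, 0], [-490, -121, 0], [-490, -121, 0], [-490, -121, 0], [-490, -121, 0], [-490, -121, 0]]' --rotation '[[0, 0, 61.6], [0, 0, 61.6], [0, 0, 61.6], [0, 0, 61.6], [0, 0, 61.6], [0, 0, 61.6], [0, 0, 61.6], [0, 0, 61.6], [0, 0, 61.6], [0, 0, 61.6], [0, 0, 61.6], [0, 0, 61.6]]' --gripper '[0.6, 0.6, 0.6, 0.6, 0.6, 0.6, 0.6, 0.6, 0.6, 0.6, 0.6, 0.6]'

```text
t: 1.3
eef_pos: [628.5, 170.9, 230.2]
eef_rot: [[-0.042, 0.999, -0.002], [0.999, 0.042, -0.0], [-0.0, -0.002, -1.0]]
force: [-0.5, 0.5, 0.2]
width: 51.0
```

Emit:
jog_arm --delta_pos '[[0, 0, 0], [0, 0, 0], [0, 0, 0]]' --rotation '[[0, 0, 0], [0, 0, 0], [0, 0, 0]]' --gripper '[0.6, 0.6, 0.6]'

```text
t: 1.6
eef_pos: [627.6, 173.0, 231.7]
eef_rot: [[-0.045, 0.999, 0.0], [0.999, 0.045, 0.0], [0.0, 0.0, -1.0]]
force: [-0.8, -0.2, -0.3]
width: 51.4
```

Run:
```python
from h import *
s,im=shot('wrist','w1')
import pickle;pickle.dump(s,open('w1.pkl','wb'))
print(s['t'],s['eef_pos'],s['eef_rot'].round(3),s['q'],s['width'],s['force'],s['moment'])
```

```text
1.6 [627.55002324 173.01922873 231.67499721] [[-0.045  0.999  0.   ]
 [ 0.999  0.045  0.   ]
 [ 0.     0.    -1.   ]] [1.21898365e+01 3.03500294e+01 6.87012123e+01 2.40640991e-03
 8.09252727e+01 9.59347452e+00] 51.42605231848219 [-0.82476859 -0.22791258 -0.31117037] [ 0.01438822  0.00314581 -0.04439193]
```

View pics/w1.png

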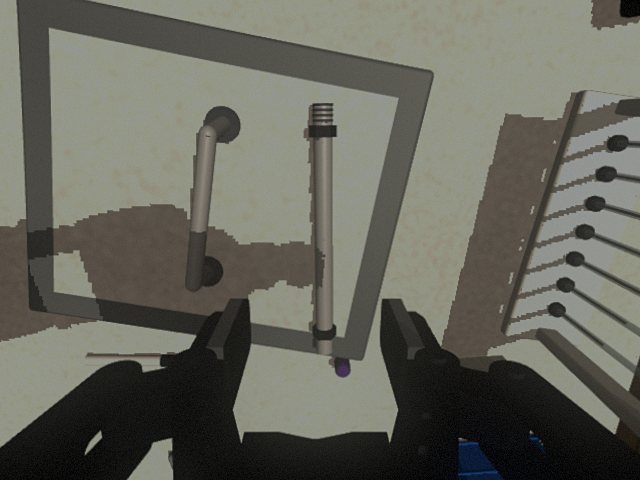

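The wrist view shows the probe's collars at (323,131) and (324,332). The handle bar runs from (207,133) to (193,283). Both fingertips straddle the probe line.

Run:
```python
from h import *
import pickle;s=pickle.load(open('w1.pkl','rb'))
a,b=[onz('wrist',p,122.5,s) for p in((323,131),(324,332))]
d=a-b;m=(a+b)/2;print('probe',a,b,'mid',m,'len',np.linalg.norm(d),'perp yaw',np.degrees(np.arctan2(-d[0],d[1])))
e=m-s['eef_pos'];R=s['eef_rot'];print('tool delta',e@R,'yaw tool y',np.degrees(np.arctan2(R[1,1],R[0,1])))
a,b=[onz('wrist',p,150,s) for p in((207.5,131),(193.5,286))]
d=a-b;print('bar',a,b,(a+b)/2,np.linalg.norm(d),'perp',np.degrees(np.arctan2(-d[0],d[1])))
L=[onz('wrist',p,115,s) for p in((434,72),(358,360),(30,308),(18,0))];print('lid corners',L,np.mean(L,0))
```

```text
probe [628.7 241.1 122.5] [636.8 101.6 122.5] mid [632.75 171.35 122.5 ] len 139.73496341288387 perp yaw 3.3231204451354057
tool delta [ -1.91496099   5.07566529 109.17681368] yaw tool y 2.5959817297718226
bar [564.6 238.6 150. ] [552.9 145.6 150. ] [558.75 192.1  150.  ] 93.73307847286358 perp -7.170507232167948
lid corners [array([694.5, 278.3, 115. ]), array([664.3,  74.7, 115. ]), array([424.5, 107.8, 115. ]), array([450.7, 303.7, 115. ])] [558.5   191.125 115.   ]
```

Emit:
jog_arm --delta_pos '[[-1.5, 5, 20], [-1.5, 5, 50], [-1.5, 5, 80], [-1.5, 5, 100], [-1.5, 5, 108], [-1.5, 5, 113], [-1.5, 5, 113], [-1.5, 5, 113]]' --rotation '[[0, 0, -0.7], [0, 0, -0.7], [0, 0, -0.7], [0, 0, -0.7], [0, 0, -0.7], [0, 0, -0.7], [0, 0, -0.7], [0, 0, -0.7]]' --gripper '[0.6, 0.6, 0.6, 0.6, 0.6, 0.6, 0.6, 0.6]'

```text
t: 2.45
eef_pos: [633.6, 170.9, 119.5]
eef_rot: [[-0.056, 0.998, 0.002], [0.998, 0.056, 0.0], [0.0, 0.002, -1.0]]
force: [-0.5, 0.2, -1.2]
width: 51.2
```

Emit:
jog_arm --delta_pos '[[0, 0, 0], [0, 0, 0], [0, 0, 0], [0, 0, 0], [0, 0, 0], [0, 0, 0]]' --rotation '[[0, 0, 0], [0, 0, 0], [0, 0, 0], [0, 0, 0], [0, 0, 0], [0, 0, 0]]' --gripper '[0.3, 0.1, 0, 0, 0, 0]'

```text
t: 3.05
eef_pos: [633.4, 170.8, 118.9]
eef_rot: [[-0.056, 0.998, 0.001], [0.998, 0.056, 0.0], [0.0, 0.001, -1.0]]
force: [-0.9, 0.1, 4.9]
width: 9.1
```

Run:
```python
from h import *
s,im=shot('wrist','w2')
print(s['t'],s['eef_pos'],s['width'],s['force'],s['moment'])
s=ctrl.get_state();print(s['t'],s['eef_pos'],s['width'],s['force'],s['moment'])
cv2.imwrite('pics/w2c.png',cv2.cvtColor(im[200:440,120:520],cv2.COLOR_RGB2BGR).repeat(2,0).repeat(2,1))
```

```text
3.05 [633.39848666 170.78689226 118.8966293 ] 9.125901015190419 [-0.87609081  0.08766878  4.92656094] [-0.09749651  0.20671961  0.0307455 ]
3.1 [633.42681335 170.7644222  118.91818119] 8.934577712742376 [-1.53455648 -0.71562818  6.37539442] [-0.05747894  0.25279597  0.00777864]
```

View pics/w2c.png

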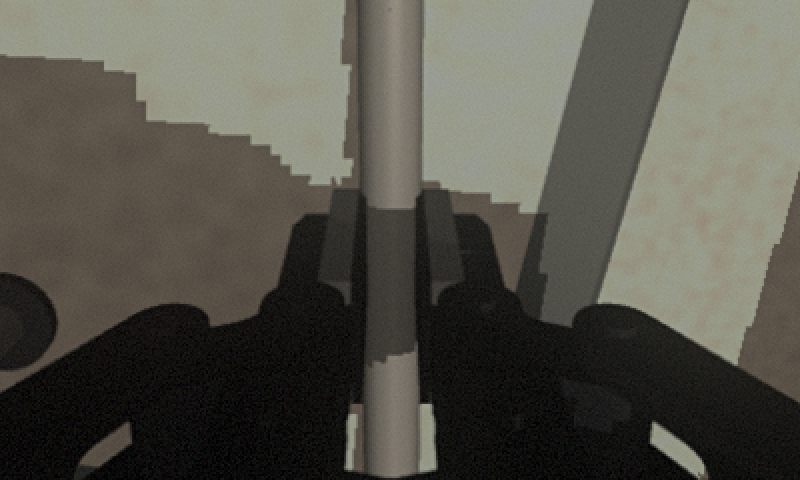

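The pads close over the probe's upper half: the gap looks about 9.6 mm against the 12 mm stick, and there is an upward reaction. I'll open, go deeper and grip again.

Emit:
jog_arm --delta_pos '[[0, 0, 0], [0, 0, 0], [0, 0, 2], [0, 0, 4], [0, 0, 4]]' --rotation '[[0, 0, 0], [0, 0, 0], [0, 0, 0], [0, 0, 0], [0, 0, 0]]' --gripper '[0.3, 0.3, 0.3, 0.3, 0.3]'

```text
t: 3.6
eef_pos: [633.2, 170.8, 115.0]
eef_rot: [[-0.056, 0.998, 0.0], [0.998, 0.056, 0.0], [0.0, 0.0, -1.0]]
force: [-3.9, -1.0, 7.9]
width: 25.5
```

Emit:
jog_arm --delta_pos '[[0, 0, 0], [0, 0, 0], [0, 0, 0], [0, 0, 0]]' --rotation '[[0, 0, 0], [0, 0, 0], [0, 0, 0], [0, 0, 0]]' --gripper '[0.1, 0, 0, 0]'

```text
t: 4.0
eef_pos: [633.7, 170.9, 115.6]
eef_rot: [[-0.056, 0.998, 0.002], [0.998, 0.056, 0.0], [0.0, 0.002, -1.0]]
force: [-2.9, 0.0, 11.0]
width: 9.6
```

Emit:
jog_arm --delta_pos '[[0, 0, -2], [0, 0, -4], [0, 0, -8], [0, 0, -12], [0, 0, -12], [0, 0, -12]]' --rotation '[[0, 0, 0], [0, 0, 0], [0, 0, 0], [0, 0, 0], [0, 0, 0], [0, 0, 0]]' --gripper '[0, 0, 0, 0, 0, 0]'

```text
t: 4.6
eef_pos: [633.2, 170.7, 126.3]
eef_rot: [[-0.056, 0.998, 0.0], [0.998, 0.056, -0.0], [-0.0, 0.0, -1.0]]
force: [0.3, 0.2, -0.2]
width: 9.4
```

Run:
```python
from h import *
s,im=shot('wrist','w3')
print(s['t'],s['eef_pos'],s['width'],s['force'],s['moment'])
a=cv2.imread('pics/w2.png')[0:440,120:520];b=cv2.cvtColor(im,cv2.COLOR_RGB2BGR)[0:440,120:520]
cv2.imwrite('pics/w3c.png',np.hstack([a,b]))
```

```text
4.6 [633.19950287 170.72813104 126.30327287] 9.442053768758742 [ 0.27672401  0.15585833 -0.20179652] [0.00478535 0.00540924 0.01386155]
```

View pics/w3c.png

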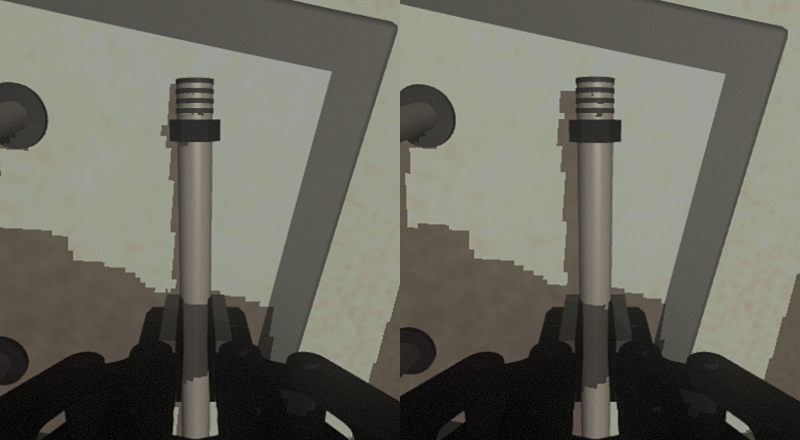

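Both views show the probe unchanged in the pads while the lid has dropped away (its shadow has separated), so the probe is held. I'll carry it over near the rest, offset 40 mm for a clear look.

Emit:
jog_arm --delta_pos '[[0, 0, -30], [0, 0, -59], [-369, -85, -59], [-369, -85, -59], [-369, -85, -59], [-369, -85, -59], [-369, -85, -59], [-369, -85, -59], [-369, -85, -59], [-369, -85, -59], [-369, -85, -59], [-369, -85, -59]]' --rotation '[[0, 0, 0], [0, 0, 0], [0, 0, -11.1], [0, 0, -11.1], [0, 0, -11.1], [0, 0, -11.1], [0, 0, -11.1], [0, 0, -11.1], [0, 0, -11.1], [0, 0, -11.1], [0, 0, -11.1], [0, 0, -11.1]]' --gripper '[0, 0, 0, 0, 0, 0, 0, 0, 0, 0, 0, 0]'

```text
t: 5.85
eef_pos: [568.8, -202.8, 185.0]
eef_rot: [[-0.246, 0.969, -0.0], [0.969, 0.246, 0.0], [0.0, -0.0, -1.0]]
force: [0.2, 1.0, -1.6]
width: 9.1
```

Emit:
jog_arm --delta_pos '[[0, 0, 0], [0, 0, 0], [0, 0, 0]]' --rotation '[[0, 0, 0], [0, 0, 0], [0, 0, 0]]' --gripper '[0, 0, 0]'

```text
t: 6.15
eef_pos: [569.2, -201.6, 185.3]
eef_rot: [[-0.248, 0.969, -0.0], [0.969, 0.248, 0.0], [0.0, -0.0, -1.0]]
force: [-0.0, -0.3, -1.1]
width: 9.6
```

Run:
```python
from h import *
s,im=shot('wrist','w4')
import pickle;pickle.dump(s,open('w4.pkl','wb'))
print(s['t'],s['eef_pos'],s['eef_rot'].round(3),s['width'],s['force'],s['q'])
```

```text
6.15 [ 569.23555768 -201.59692336  185.3025104 ] [[-0.248  0.969 -0.   ]
 [ 0.969  0.248  0.   ]
 [ 0.    -0.    -1.   ]] 9.638747773288788 [-0.03947196 -0.32305421 -1.05066909] [-2.29764002e+01  2.62281496e+01  8.10025011e+01 -2.86480182e-04
  7.27705669e+01 -3.73614718e+01]
```

View pics/w4.png

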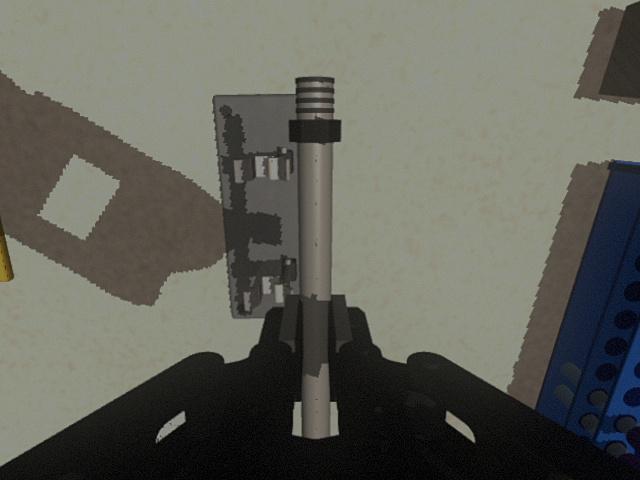

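The probe is held across the view. The grey rest is behind it on the left, with its plate edge running (214,96) to (233,317) and clips near (265,165) and (270,285). I'll enlarge the clips.

Run:
```python
from h import *
im=cv2.imread('pics/w4.png')
a=im[130:210,210:310];b=im[240:320,210:310]
c=cv2.resize(np.hstack([a,b]),None,fx=4,fy=4,interpolation=cv2.INTER_CUBIC);c=cv2.convertScaleAbs(c,alpha=1.4)
cv2.imwrite('pics/w4c.png',c)
import pickle;s=pickle.load(open('w4.pkl','rb'))
print([onz('wrist',p,10,s) for p in((214,96),(233,317))])
# predicted seat geometry from top estimate
ax=np.array([-.2486,.9686,0]);py=np.array([.9686,.2486,0]);c0=np.array([529.6,-212.8,55])
for sx in(-45,45):print(sx,proj('wrist',c0+ax*sx,s),[proj('wrist',c0+ax*sx+py*d+[0,0,z],s) for d,z in((8,23),(-8,23))])
```

```text
[array([ 471.2, -131.8,   10. ]), array([ 520.5, -311.6,   10. ])]
-45 [261.6 287.4] [array([268.7, 300.7]), array([245.8, 300.7])]
45 [256.5 166.8] [array([264. , 170.7]), array([238.6, 170.7])]
```

View pics/w4c.png

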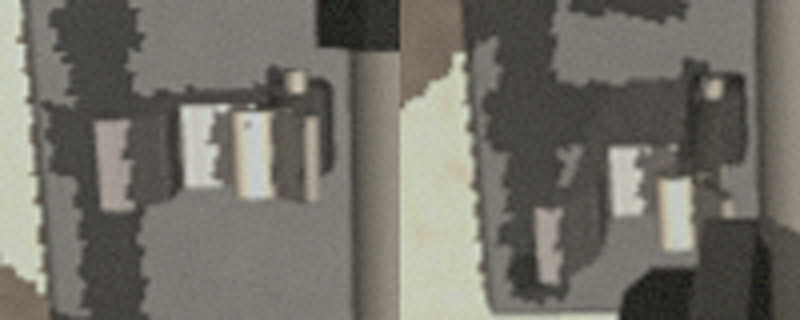

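Run:
```python
from h import *
from scipy.optimize import brentq
import pickle;s=pickle.load(open('w4.pkl','rb'))
R=s['eef_rot'];P=s['eef_pos']
F={'pink':((112,165),(547,246)),'white':((200,145),(627,180)),'cream':((254,154),(676,214)),'small':((295,80),(712,88))}
f=lambda l,r:((210+l[0]/4,130+l[1]/4),(210+(r[0]-400)/4,240+r[1]/4))
for k,(l,r) in F.items():
    a,b=f(l,r);g=lambda z:np.linalg.norm(onz('wrist',a,z,s)-onz('wrist',b,z,s))-90
    for z in ([brentq(g,0,160)] if g(0)*g(160)<0 else []):
        A,B=onz('wrist',a,z,s),onz('wrist',b,z,s);m=(A+B)/2;d=A-B
        print(k,'z',round(z,1),A,B,'mid',m,'tool',((m-P)@R).round(1),'axis yaw perp',np.degrees(np.arctan2(-d[0],d[1])).round(2))
# plate edge
A,B=[onz('wrist',p,10,s) for p in((214,96),(233,317))];print((A-P)@R,(B-P)@R,np.degrees(np.arctan2(-(A-B)[0],(A-B)[1])))
# probe in hand: collar far at (315,131)
```

```text
pink z 78.7 [ 510.5 -171.5   78.7] [ 533.8 -258.4   78.7] mid [ 522.15 -214.95   78.7 ] tool [ -1.2 -48.9 106.6] axis yaw perp 15.01
white z 49.9 [ 520.1 -169.    49.9] [ 544.  -255.8   49.9] mid [ 532.05 -212.4    49.9 ] tool [ -1.2 -38.7 135.4] axis yaw perp 15.39
cream z 66.3 [ 530.8 -165.9   66.3] [ 554.5 -252.7   66.3] mid [ 542.65 -209.3    66.3 ] tool [ -0.9 -27.7 119. ] axis yaw perp 15.27
small z 24.4 [ 532.2 -156.1   24.4] [ 556.  -242.9   24.4] mid [ 544.1 -199.5   24.4] tool [  8.3 -23.8 160.9] axis yaw perp 15.33
[ 91.96287498 -77.61816001 175.30488326] [-94.44799585 -74.5331587  175.30312587] 15.333284793053553
```

Triangulating the two clips 90 mm apart gives:
- prong tops at z 78.7, at tool y −49
- posts at z 49.9
- jaw noses at z 66, at tool y −28

So the seat line is about 35 mm off in tool −y, the yaw needs +1° about world z, and x needs −1. I'll align, then descend.

Emit:
jog_arm --delta_pos '[[-1, -20, 0], [-1, -35, 20], [-1, -35, 60], [-1, -35, 90], [-1, -35, 105], [-1, -35, 113], [-1, -35, 113], [-1, -35, 113]]' --rotation '[[0, 0, -1], [0, 0, -1], [0, 0, -1], [0, 0, -1], [0, 0, -1], [0, 0, -1], [0, 0, -1], [0, 0, -1]]' --gripper '[0, 0, 0, 0, 0, 0, 0, 0]'

```text
t: 7.0
eef_pos: [536.0, -212.3, 73.6]
eef_rot: [[-0.264, 0.964, 0.002], [0.964, 0.264, -0.001], [-0.001, 0.001, -1.0]]
force: [-0.6, 1.3, -1.2]
width: 9.1
```

Emit:
jog_arm --delta_pos '[[0, 0, 2], [0, 0, 4], [0, 0, 6], [0, 0, 8], [0, 0, 8]]' --rotation '[[0, 0, 0], [0, 0, 0], [0, 0, 0], [0, 0, 0], [0, 0, 0]]' --gripper '[0, 0, 0, 0, 0]'

```text
t: 7.5
eef_pos: [535.2, -212.0, 64.0]
eef_rot: [[-0.264, 0.964, -0.0], [0.964, 0.264, 0.0], [0.0, -0.0, -1.0]]
force: [-0.3, 0.4, -0.9]
width: 9.3
```

Run:
```python
from h import *
s,im=shot('wrist','w5')
import pickle;pickle.dump(s,open('w5.pkl','wb'))
c=cv2.resize(im[60:400,200:430],None,fx=1.75,fy=1.75,interpolation=cv2.INTER_CUBIC)
cv2.imwrite('pics/w5c.png',cv2.convertScaleAbs(cv2.cvtColor(c,cv2.COLOR_RGB2BGR),alpha=1.4))
```

```text
(no output)
```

View pics/w5c.png

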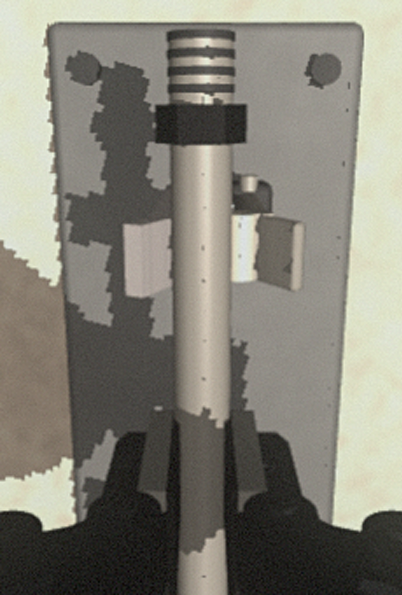

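Close view: the probe (crop x 175–231) lies between the prong face (145–170) and the white jaw nose (232–258), and parallel to the plate. I'll push straight down.

Emit:
jog_arm --delta_pos '[[0, 0, 2], [0, 0, 4], [0, 0, 6], [0, 0, 8], [0, 0, 10], [0, 0, 10]]' --rotation '[[0, 0, 0], [0, 0, 0], [0, 0, 0], [0, 0, 0], [0, 0, 0], [0, 0, 0]]' --gripper '[0, 0, 0, 0, 0, 0]'

```text
t: 8.15
eef_pos: [535.7, -212.3, 54.5]
eef_rot: [[-0.264, 0.965, 0.001], [0.965, 0.264, -0.001], [-0.001, 0.001, -1.0]]
force: [2.6, -0.8, 1.0]
width: 9.6
```

Emit:
jog_arm --delta_pos '[[0, 0, 1], [0, 0, 2], [0, 0, 3], [0, 0, 4], [0, 0, 4]]' --rotation '[[0, 0, 0], [0, 0, 0], [0, 0, 0], [0, 0, 0], [0, 0, 0]]' --gripper '[0, 0, 0, 0, 0]'

```text
t: 8.65
eef_pos: [535.6, -212.0, 50.2]
eef_rot: [[-0.264, 0.964, 0.001], [0.964, 0.264, -0.0], [-0.0, 0.001, -1.0]]
force: [5.2, -0.7, 2.5]
width: 9.5
```

Emit:
jog_arm --delta_pos '[[0, 1, 0], [0, 1, 1], [0, 1, 2], [0, 1, 3], [0, 1, 3]]' --rotation '[[0, 0, 0], [0, 0, 0], [0, 0, 0], [0, 0, 0], [0, 0, 0]]' --gripper '[0, 0, 0, 0, 0]'

```text
t: 9.15
eef_pos: [535.9, -211.6, 47.8]
eef_rot: [[-0.264, 0.964, -0.001], [0.964, 0.264, 0.0], [0.001, -0.001, -1.0]]
force: [-7.8, 2.5, 11.9]
width: 9.7
```

Emit:
jog_arm --delta_pos '[[0, 0, 0.5], [0, 0, 1], [0, 0, 1.5], [0, 0, 1.5]]' --rotation '[[0, 0, 0], [0, 0, 0], [0, 0, 0], [0, 0, 0]]' --gripper '[0, 0, 0, 0]'

```text
t: 9.55
eef_pos: [536.1, -211.7, 47.7]
eef_rot: [[-0.264, 0.964, -0.001], [0.964, 0.264, 0.0], [0.0, -0.001, -1.0]]
force: [-14.2, 6.1, 27.1]
width: 9.6
```

Run:
```python
from h import *
s,im=shot('wrist','w6')
import pickle;pickle.dump(s,open('w6.pkl','wb'))
print(s['eef_pos'],s['force'],s['moment'],s['width'])
c=cv2.resize(im[60:400,200:430],None,fx=1.75,fy=1.75,interpolation=cv2.INTER_CUBIC)
c=cv2.convertScaleAbs(cv2.cvtColor(c,cv2.COLOR_RGB2BGR),alpha=1.4)
cv2.imwrite('pics/w6c.png',c)
```

```text
[ 536.05482242 -211.67995194   47.6551863 ] [-14.15085603   6.11652758  27.08670502] [ 1.01111675  2.41043174 -0.03119535] 9.602044552368532
```

View pics/w6c.png

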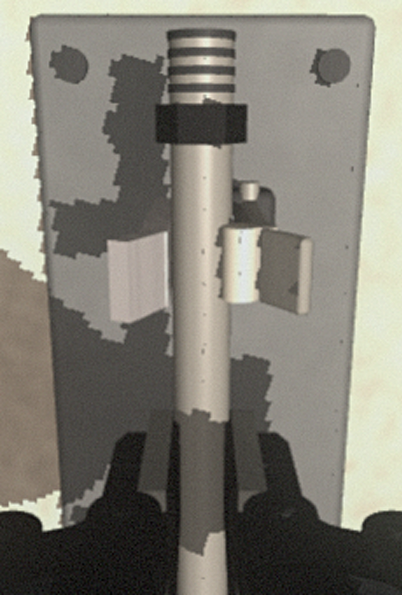

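It stopped hard at TCP z 47.7 (axis about 55), and the jaw nose now overlaps the top of the probe, so it has snapped in. I'll unload, open and rise.

Emit:
jog_arm --delta_pos '[[0, -0.5, -1], [0, -0.7, -2], [0, -0.7, -2], [0, -0.7, -2], [0, -0.7, -2], [0, -0.7, -2], [0, -0.7, -2], [0, -0.7, -2]]' --rotation '[[0, 0, 0], [0, 0, 0], [0, 0, 0], [0, 0, 0], [0, 0, 0], [0, 0, 0], [0, 0, 0], [0, 0, 0]]' --gripper '[0, 0, 0.15, 0.3, 0.4, 0.4, 0.4, 0.4]'

```text
t: 10.4
eef_pos: [535.6, -212.0, 47.7]
eef_rot: [[-0.264, 0.965, -0.0], [0.965, 0.264, 0.0], [0.0, -0.0, -1.0]]
force: [-0.4, 0.0, -0.8]
width: 34.4
```

Emit:
jog_arm --delta_pos '[[0, 0, -10], [0, 0, -30], [0, 0, -70], [0, 0, -110], [0, 0, -140], [0, 35, -150], [0, 35, -150], [0, 35, -150]]' --rotation '[[0, 0, 0], [0, 0, 0], [0, 0, 0], [0, 0, 0], [0, 0, 0], [0, 0, 0], [0, 0, 0], [0, 0, 0]]' --gripper '[0.4, 0.4, 0.4, 0.4, 0.4, 0.4, 0.4, 0.4]'

```text
t: 11.2
eef_pos: [569.4, -202.5, 198.0]
eef_rot: [[-0.265, 0.964, -0.0], [0.964, 0.265, -0.0], [-0.0, -0.0, -1.0]]
force: [-0.6, 0.1, -0.3]
width: 33.8
```

Run:
```python
from h import *
s,im=shot('wrist','w7')
import pickle;pickle.dump(s,open('w7.pkl','wb'))
print(s['t'],s['eef_pos'],s['force'],s['width'])
s2,im2=shot('top','top7')
b=lambda i:cv2.convertScaleAbs(cv2.cvtColor(i,cv2.COLOR_RGB2BGR),alpha=1.4)
A=cv2.resize(b(im[60:400,150:400]),None,fx=1.6,fy=1.6,interpolation=cv2.INTER_CUBIC);B=cv2.resize(b(im2[200:290,345:440]),(400,A.shape[0]),interpolation=cv2.INTER_CUBIC)
cv2.imwrite('pics/w7c.png',np.hstack([A,B]))
```

```text
11.2 [ 569.35993169 -202.48714161  197.99009658] [-0.59602981  0.11359696 -0.30239302] 33.803993917670745
```

View pics/w7c.png

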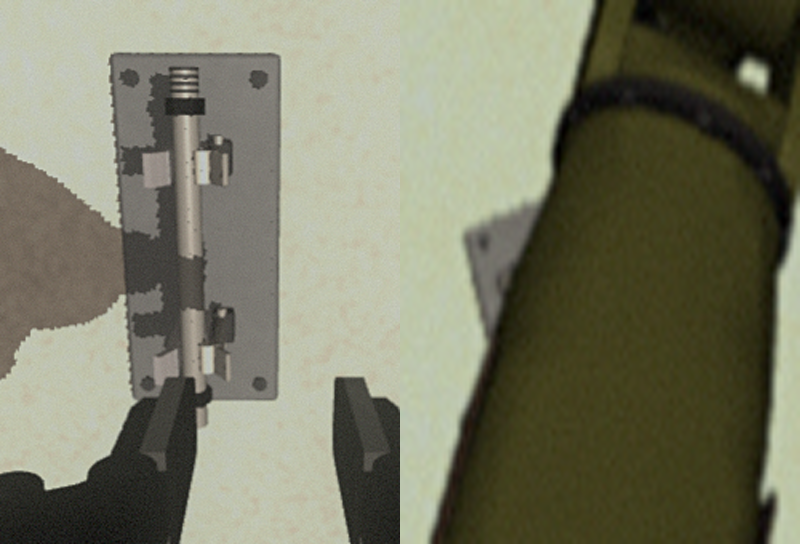

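In the last crop the released probe lies in both clips, with the white noses at (205,165) and (208,360) overlapping its edge and the prongs opposite. I'll check its pose by numbers and go over the handle, located earlier at (558.7, 192).

Run:
```python
from h import *
import pickle;s=pickle.load(open('w7.pkl','rb'))
f=lambda p:onz('wrist',(150+p[0]/1.6,60+p[1]/1.6),55,s)
a,b=f((184,68)),f((201,427));d=a-b;print(a,b,(a+b)/2,np.linalg.norm(d),np.degrees(np.arctan2(-d[0],d[1])))
```

```text
[ 512.5 -128.8   55. ] [ 560.5 -294.5   55. ] [ 536.5  -211.65   55.  ] 172.512289417305 16.15525290161896
```

Emit:
jog_arm --delta_pos '[[383, 94, -12], [383, 94, -12], [383, 94, -12], [383, 94, -12], [383, 94, -12], [383, 94, -12], [383, 94, -12], [383, 94, -12], [383, 94, -12], [383, 94, -12], [383, 94, -12], [383, 94, -12]]' --rotation '[[0, 0, 22.6], [0, 0, 22.6], [0, 0, 22.6], [0, 0, 22.6], [0, 0, 22.6], [0, 0, 22.6], [0, 0, 22.6], [0, 0, 22.6], [0, 0, 22.6], [0, 0, 22.6], [0, 0, 22.6], [0, 0, 22.6]]' --gripper '[0.5, 0.5, 0.5, 0.5, 0.5, 0.5, 0.5, 0.5, 0.5, 0.5, 0.5, 0.5]'

```text
t: 12.5
eef_pos: [559.0, 190.1, 209.8]
eef_rot: [[0.129, 0.992, -0.0], [0.992, -0.129, -0.0], [-0.0, -0.0, -1.0]]
force: [-0.2, -0.9, -0.4]
width: 42.3
```

Run:
```python
from h import *
s,im=shot('wrist','w8')
import pickle;pickle.dump(s,open('w8.pkl','wb'))
print(s['t'],s['eef_pos'],s['eef_rot'].round(3),s['width'])
i=cv2.cvtColor(im,cv2.COLOR_RGB2BGR)
cv2.imwrite('pics/w8c.png',cv2.convertScaleAbs(i,alpha=1.3))
for t in(-45,45):
  y=np.radians(-7.2);print(proj('wrist',np.array([558.7,192,150])+t*np.array([-np.sin(y),np.cos(y),0]),s))
```

```text
12.5 [559.02817551 190.11946562 209.76393373] [[ 0.129  0.992 -0.   ]
 [ 0.992 -0.129 -0.   ]
 [-0.    -0.    -1.   ]] 42.31387497678251
[315.  331.4]
[314.7 175.7]
```

View pics/w8c.png

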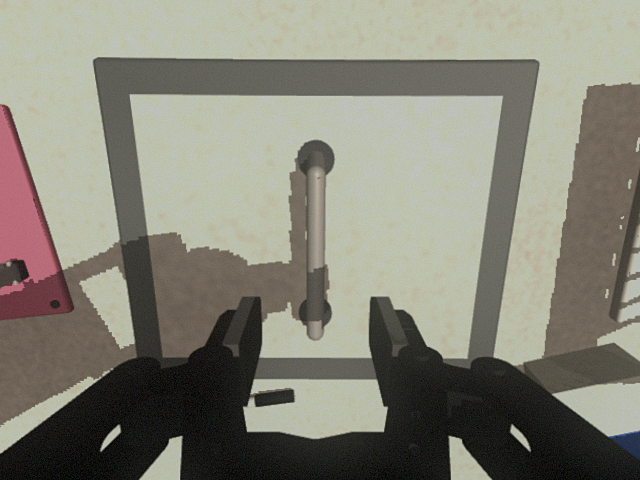

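The handle bar (columns 306–326, rows 167–338) is centred between the fingers and matches the prediction. I'll descend and grip.

Emit:
jog_arm --delta_pos '[[0, 0, 30], [0, 0, 60], [0, 0, 75], [0, 0, 80], [0, 0, 80], [0, 0, 80], [0, 0, 80], [0, 0, 80], [0, 0, 80], [0, 0, 80], [0, 0, 80]]' --rotation '[[0, 0, 0], [0, 0, 0], [0, 0, 0], [0, 0, 0], [0, 0, 0], [0, 0, 0], [0, 0, 0], [0, 0, 0], [0, 0, 0], [0, 0, 0], [0, 0, 0]]' --gripper '[0.5, 0.5, 0.5, 0.5, 0.5, 0.3, 0.1, 0, 0, 0, 0]'

```text
t: 13.65
eef_pos: [559.3, 191.6, 131.1]
eef_rot: [[0.127, 0.992, 0.002], [0.992, -0.127, 0.0], [0.001, 0.002, -1.0]]
force: [-1.8, -0.8, 6.7]
width: 8.0
```

Emit:
jog_arm --delta_pos '[[0, 0, 0], [0, 0, 0]]' --rotation '[[0, 0, 0], [0, 0, 0]]' --gripper '[0, 0]'

```text
t: 13.85
eef_pos: [559.4, 191.6, 131.1]
eef_rot: [[0.127, 0.992, 0.002], [0.992, -0.127, 0.0], [0.001, 0.002, -1.0]]
force: [-1.6, -0.5, 7.1]
width: 7.9
```

Emit:
jog_arm --delta_pos '[[0, 0, -0.5], [0, 0, -1], [0, 0, -1.5], [0, 0, -2], [0, 0, -2.5], [0, 0, -3], [0, 0, -3.5], [0, 0, -4], [0, 0, -4]]' --rotation '[[0, 0, 0], [0, 0, 0], [0, 0, 0], [0, 0, 0], [0, 0, 0], [0, 0, 0], [0, 0, 0], [0, 0, 0], [0, 0, 0]]' --gripper '[0, 0, 0, 0, 0, 0, 0, 0, 0]'

```text
t: 14.75
eef_pos: [558.4, 191.2, 133.2]
eef_rot: [[0.127, 0.992, -0.002], [0.992, -0.127, -0.001], [-0.001, -0.002, -1.0]]
force: [-1.4, -1.7, -15.1]
width: 7.9
```

Emit:
jog_arm --delta_pos '[[0, 0, -0.5], [0, 0, -1], [0, 0, -1.5], [0, 0, -2], [0, 0, -2.5], [0, 0, -3], [0, 0, -3.5], [0, 0, -4], [0, 0, -4]]' --rotation '[[0, 0, 0], [0, 0, 0], [0, 0, 0], [0, 0, 0], [0, 0, 0], [0, 0, 0], [0, 0, 0], [0, 0, 0], [0, 0, 0]]' --gripper '[0, 0, 0, 0, 0, 0, 0, 0, 0]'

```text
t: 15.65
eef_pos: [559.2, 191.6, 138.2]
eef_rot: [[0.127, 0.992, 0.001], [0.992, -0.127, 0.0], [0.001, 0.001, -1.0]]
force: [0.5, -0.9, -1.6]
width: 7.9
```

It has popped free gently, about 7 mm up. I'll continue slowly to 20 mm.

Emit:
jog_arm --delta_pos '[[0, 0, -1], [0, 0, -2.5], [0, 0, -4], [0, 0, -6], [0, 0, -8], [0, 0, -10], [0, 0, -11.5], [0, 0, -13], [0, 0, -13], [0, 0, -13], [0, 0, -13], [0, 0, -13]]' --rotation '[[0, 0, 0], [0, 0, 0], [0, 0, 0], [0, 0, 0], [0, 0, 0], [0, 0, 0], [0, 0, 0], [0, 0, 0], [0, 0, 0], [0, 0, 0], [0, 0, 0], [0, 0, 0]]' --gripper '[0, 0, 0, 0, 0, 0, 0, 0, 0, 0, 0, 0]'

```text
t: 16.85
eef_pos: [558.9, 191.5, 150.7]
eef_rot: [[0.127, 0.992, -0.0], [0.992, -0.127, -0.0], [-0.0, -0.0, -1.0]]
force: [-0.6, -0.5, -5.2]
width: 7.9
```

Emit:
jog_arm --delta_pos '[[0, 0, 0], [0, 0, 0], [0, 0, 0], [0, 0, 0]]' --rotation '[[0, 0, 0], [0, 0, 0], [0, 0, 0], [0, 0, 0]]' --gripper '[0, 0, 0, 0]'

```text
t: 17.25
eef_pos: [558.9, 191.5, 150.8]
eef_rot: [[0.127, 0.992, 0.0], [0.992, -0.127, -0.0], [-0.0, 0.0, -1.0]]
force: [-0.3, 0.7, -5.7]
width: 7.9
```

Run:
```python
from h import *
s,im=shot('wrist','w9')
print(s['t'],s['eef_pos'],s['width'],s['force'],s['moment'],s['qd'].round(2))
_,i2=shot('top','top9');_,i3=shot('side','side9')
b=lambda i:cv2.convertScaleAbs(cv2.cvtColor(i,cv2.COLOR_RGB2BGR),alpha=1.3)
z=lambda i,h,w:cv2.resize(b(i),(w,h),interpolation=cv2.INTER_CUBIC)
A=np.vstack([z(i2[200:290,345:440],299,400),z(im,299,400)]);B=z(i3[180:380,200:360],598,400)
cv2.imwrite('pics/end.png',np.hstack([A,B]))
```

```text
17.25 [558.92051955 191.45757087 150.78364847] 7.89063043535892 [-0.32213006  0.68382331 -5.71565381] [-0.01677513  0.01524688 -0.00691715] [0.   0.05 0.02 0.05 0.05 0.04]
```

No viewer pictures are left, so I'll check level and the rest by numbers.

Run:
```python
from h import *
s=ctrl.get_state()
im=cv2.imread('pics/w9.png');g=cv2.cvtColor(im,cv2.COLOR_BGR2GRAY)
# frame (dark grey, neutral) outline on rows clear of the gripper: fits of left/right/top outer edges
hsv=cv2.cvtColor(im,cv2.COLOR_BGR2HSV)
m=((g>60)&(g<125)&(hsv[...,1]<30)).astype(np.uint8);m[300:]=0
m=cv2.morphologyEx(m,cv2.MORPH_OPEN,np.ones((7,7)))
n,l,st,_=cv2.connectedComponentsWithStats(m);k=1+np.argmax(st[1:,4]);m=l==k;print(st[k])
r=np.array([y for y in range(100,240,5) if m[y].any()])
L=np.array([np.flatnonzero(m[y])[0] for y in r]);Rr=np.array([np.flatnonzero(m[y])[-1] for y in r])
print(list(zip(r,L,Rr))[::4])
for y in (120,180,220):
  if m[y].any():
    x=np.flatnonzero(m[y]);a,b=[onz('wrist',(v,y),134.5,s) for v in(x[0],x[-1])];print(y,((a-s['eef_pos'])@s['eef_rot']).round(1),((b-s['eef_pos'])@s['eef_rot']).round(1))
a=cv2.imread('pics/top9.png')[215:270,355:430];hs=cv2.imread('pics/top0.png')[215:270,355:430]
print('rest-region brightness start/end',hs.mean().round(1),a.mean().round(1))
```

```text
[493  62  17  11 174]
[]
rest-region brightness start/end 93.4 100.2
```

Run:
```python
from h import *
s=ctrl.get_state()
g=cv2.GaussianBlur(cv2.imread('pics/w9.png',0),(5,5),0).astype(int)
tl=lambda uv,z=134.8:((onz('wrist',uv,z,s)-s['eef_pos'])@s['eef_rot']).round(1)[:2]
for y in (100,130,160):
    d=g[y,6:]-g[y,:-6];pk=[i+3 for i in range(5,len(d)-5) if abs(d[i])>18 and abs(d[i])==abs(d[i-5:i+6]).max()]
    print('row',y,[(p,int(d[p-3]),tl((p,y))) for p in pk])
for x in (220,270,360,410,450):
    d=g[6:250,x]-g[:244,x];pk=[i+3 for i in range(5,len(d)-5) if abs(d[i])>18 and abs(d[i])==abs(d[i-5:i+6]).max()]
    print('col',x,[(p,int(d[p-3]),tl((x,p))) for p in pk])
```

```text
row 100 [(36, 72, array([  80.4, -106. ])), (595, -62, array([ 80.7, 105.1])), (596, -62, array([ 80.7, 105.5]))]
row 130 [(42, 69, array([  69.6, -106. ])), (589, -62, array([ 69.8, 105.3]))]
row 160 [(48, 68, array([  58.2, -106.1])), (296, -68, array([58.7, -8.1])), (334, 74, array([58.8,  7. ])), (583, -60, array([ 58.5, 105.3]))]
col 220 [(30, -78, array([104.8, -35.1])), (86, 66, array([ 86. , -36.4]))]
col 270 [(30, -73, array([104.9, -17. ])), (31, -73, array([104.5, -16.9])), (86, 66, array([ 86.1, -17.6]))]
col 360 [(31, -76, array([104.5,  15.8])), (86, 67, array([86.1, 16.4]))]
col 410 [(31, -78, array([104.5,  33.8])), (87, 65, array([85.8, 35.3]))]
col 450 [(31, -75, array([104.5,  48.2])), (86, 65, array([86.1, 50.3]))]
```

The lid's edges are symmetric about the tool (−106.0 and +105.3 mm), constant along its length, and its end edge is flat at rows 30–31. So the lid is level. Handing in.

```bash
python3 -c "
from h import *
print(ticket.close_job());s=ctrl.get_state();print(s['t'],s['eef_pos'],s['force'],s['width'])"
```

```text
the job is handed in; nothing more can be done
None
the job is handed in; nothing more can be done
```

The probe is in its bench rest and released. The lid is off its seal, held still by the handle about 20 mm above its shut place. I handed the job in at about 17.5 s, and it reports no verdict.

**Probe:** The first grip closed on the upper half of the stick, so I opened, went about 4 mm deeper and gripped again. I then pressed it into the grey rest until it stopped hard, at 27 N. The close-up after release showed both jaw noses over the probe. Its measured middle is within about 1 mm of where I pressed it in. Its angle measured about 0.8° from the rest's line (limit about 3.4°), and the length came out at 172.5 mm against the true 170, so that check is only rough.

**Lid:** It held until about 15 N, came free gently, and I raised it slowly to TCP z 150.8 mm, from 131.1 mm when I gripped it shut. At the end the wrist carried 5.7 N, about the lid's own weight. The moments were near zero, the joints were still, and the lid's edges in the wrist picture showed it level.

**Not checked:** The 12-picture limit stopped my last combined view, so I did not look at the rest or the bystanders again at the end. My first lid-level check by colour mask also failed, so I used the edge measurement instead. A state reading after hand-in was refused.

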